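# Open the oil filler of the slip stirrer's gear case

### The job

Open the oil filler on the grey gear case so that it can be topped up: unscrew the round black cap (anticlockwise seen from above, regrasping as often as needed) without forcing the thread, and lift it off only once it has come free. Then set it down gently in the shallow steel tray, standing upright with its open, threaded side down, and leave the other things on the bench where they are.

Things in the scene. Friction and masses are not known exactly. Their poses are not given: they have to be found in the camera images.
- cap: round black screw cap with fine ribs, 52 mm across, 37 mm tall, 0.12 kg (varies by 30 %), open below, screwed home on the filler neck at the start. Origin at the centre of its underside, z up through its top. Grasp its side at any yaw. Right-hand thread: turned anticlockwise from above it climbs 2.55 mm per rad (16 mm a turn), raise the hand with it; it stays where it is let go
- cap_top (a point): centre of the cap's top, 37 mm above its underside. The thread has about 2.5 mm of axial and 1.5 mm of sideways play and turns easily. Depending on how far it was screwed in, the cap comes free after about 4.7 to 5.7 rad in all, 11 to 17 mm up; until then a gentle pull meets the thread after the play
- filler_seat (a point): centre of the seat on which the cap's underside rests when screwed home, on the axis of the upright filler neck; 95 mm above the bench. The neck stands 23.5 mm above it. The free cap clears the neck once its underside is 25 mm above this point
- gear_case: grey cast gear case fixed to the bench, foot flange 150 x 136 mm, top cover 80 mm above the bench, with a dark motor (top 77 mm above the bench) reaching 156 mm from the origin along +x. A round boss 56 mm across rises from 80 to 95 mm under the cap. Origin at bench level under the filler neck, z up
- tray: shallow open steel tray fixed to the bench, 170 x 170 mm, 20 mm high, walls 3 mm, floor 3 mm thick. Origin at the centre of its underside, sides along its x and y, z up
- canister_a: small black-lidded canister, 36 mm across, 51 mm tall, a bystander; origin at the centre of its underside
- canister_b: small black-lidded canister, 37 mm across, 52 mm tall, a bystander; origin at the centre of its underside
- canister_c: small black-lidded canister, 36 mm across, 56 mm tall, a bystander that stands just behind the tray; origin at the centre of its underside
- spice_jar: small clear jar, 45 mm across, 80 mm tall, a bystander; origin at the centre of its underside
- loop_tool: wooden loop tool, 184 mm long, 12 mm high, lying on the bench to the left, a bystander; origin at the centre of its underside
- clay_lump: dark lump of clay, 78 x 96 x 53 mm, to the left, a bystander; origin at the centre of its underside
- meas_cup: measuring cup, 84 mm across, 98 mm tall, at the back on the right, a bystander; origin at the centre of its underside

How it is judged:
By the outcome, as a careful person would: the job done as asked, in the order asked, and still so for the second after the job is handed in, with the robot touching nothing.
It also fails if it takes over 72 s, if anything falls off the work surface, if the arm or the gripper's body presses on something with over 40 N, if the wrist force passes 120 N, or if a joint passes its speed limit or range.

### The arm

A 6-joint arm with a two-finger parallel gripper is mounted at the origin on a cart in front of the work surface, level with it; the furniture and walls round the work are solid. World frame = base frame: x ahead of the robot, y to its left, z up, the work surface at z = 0. Lengths are in m, angles in rad, forces in N, time in s.
With the tool pointing down it reaches from about 0.3 to 0.775 m from the base axis. Payload 14.6 kg.
Tool frame: the origin (TCP) lies at the centre of the arm's flange, where the gripper is bolted on; the fingertips stand 199 mm ahead of it and the grasp point (between the pads) lies ctrl.tcp_to_grasp ahead of it (ctrl.tcp_to_grasp is the distance from the TCP to the grasp point, in m); z points along the fingers, y is the line along which they close (so a half turn about z gives the same grasp; the last joint's range is limited). The gripper opens to 94 mm and grips with 3 to 60 N. Pads are 16 mm wide; open, the fingers measure 119 mm over their backs; the gripper's body (75 mm by 177 mm) begins 78 mm behind the grasp point.
Start: joints at [-1.191, 0.3, 1.521, -0, 1.321, -0.067], TCP at [0.238, -0.496, 0.405] pointing down, gripper open.
Joint ranges: [-3.03, 3.03], [-0.79, 2.21], [0.23, 2.52], [-1.04, 4.18], [0, 3.07], [-2.55, 2.55]. Speed limits (rad/s): [2.22, 2.22, 2.57, 3.14, 3.14, 3.14].

### API

Orientations are given as [roll, pitch, yaw] about the fixed x, y, z axes, in that order (R = Rz(yaw) Ry(pitch) Rx(roll)).
In Python, from station import ctrl gives the robot as it stands. The module is installed in compiled form; this text tells all that it offers.
- The arm moves only by the shell command python3 -m jog 'ROWS' [OPENING] [FORCE]. ROWS is JSON, a list of rows, each a list of 6 numbers: the shift along the tool's x, y, z in cm, then the turn, a rotation vector about the tool's x, y, z in rad. In form: [[tx, ty, tz, ax, ay, az], ...]. A call has 1 to 8 rows; each row is the pose to reach, as a shift and turn from the pose commanded when the call began, along the tool's axes at that moment; what a row does not reach only later rows make up. A row lasts 1/10 s, in which the tool goes at most 50 mm and 8.59 degrees, less where a joint would pass 70% of its speed; a pose out of reach is approached as far as the arm can. A call with a gripper value outside its range is refused whole. OPENING is the opening in per cent of the stroke, from 0 (shut) to 100 (fully open), set as the call begins (- or left out, the last holds). The fingers move at their own pace and stop on an object; FORCE is the grip in N (left out, the last holds). Time passes only in rows, so rows that repeat a pose let the fingers close. It gives the time, the measured TCP pose, the force, the opening and the grip force at its end, in the units of the state.
- ctrl.get_obs(): the state, without advancing time (a new reading comes with each control period).
- ctrl.camera(name): name is "scene" or "top"; returns a dict with "img" (480x640x3 uint8, blue, green, red), "intrinsics" (3x3 intrinsics, pixels), "R" (3x3) and "t" (3): a world point X has camera coordinates R X + t. Camera axes: x right, y down, z forward; pixel columns grow to the right and rows downward; lengths in m; the calibration is good to about 2 mm. A picture is of the moment at which its call begins. There is no depth.
- ctrl.hand_in(): hands the job in; it is judged then, once.
The state is a dict: "time_s": time; "qpos": joint angles; "joint_vel": joint speeds; "tau": joint torques, N m; "ee_pos": TCP position; "eef_rot": TCP orientation; "force": force on the tool from outside, world axes, zero at the start; "moment": the same for the moment, N m; "grip_width": finger opening in m; "grip_force": force on a finger pad.
Only numpy, scipy, OpenCV 4.12 (cv2) and the standard library are available. Lean on these libraries where they do the work, as an engineer would, in place of code of your own. Each camera call takes 0.05 s, during which the arm holds its last target. There are 200 camera calls.

## Working session

There is one attempt and no reset: what is moved stays moved. The work goes in short steps, Python scripts to look and compute and a shell command to move; the robot and the scene stay as the last step left them, time stands still between calls to the robot, and variables do not carry over. Pictures are saved under pics/ and viewed, at most 12 in all, crops included, and the job is handed in when it is done.

```bash
mkdir -p pics; python3 - <<'E'
from station import ctrl
import cv2,numpy as np
o=ctrl.get_obs();print({k:np.round(v,3).tolist() for k,v in o.items()},ctrl.tcp_to_grasp)
for n in("scene","top"):
    c=ctrl.camera(n);cv2.imwrite(f"pics/{n}0.png",c["img"]);np.savez(f"{n}.npz",**{k:c[k] for k in("intrinsics","R","t")})
    print(n,c["intrinsics"],c["R"],c["t"])
E
```

```text
{'time_s': 0.0, 'qpos': [-1.191, 0.3, 1.522, -0.0, 1.321, -0.067], 'joint_vel': [0.001, -0.001, -0.002, 0.001, 0.002, -0.001], 'tau': [0.001, -53.181, -35.274, 0.071, 0.024, -0.0], 'ee_pos': [0.238, -0.496, 0.404], 'eef_rot': [-3.14, -0.0, 0.447], 'force': [0.357, 0.072, 0.143], 'moment': [-0.035, 0.004, 0.015], 'grip_force': 0.0, 'grip_width': 0.094} 0.1804
scene [[506.57449044   0.         316.39868855]
 [  0.         506.57449044 240.35126052]
 [  0.           0.           1.        ]] [[-0.78449048 -0.61963248  0.0251052 ]
 [-0.26081147  0.29293251 -0.91987386]
 [ 0.56262959 -0.72818001 -0.39141002]] [0.52477018 0.23976069 0.84218282]
top [[582.75501234   0.         321.72823421]
 [  0.         582.75501234 241.99989065]
 [  0.           0.           1.        ]] [[-0.00954207 -0.99986373  0.01347088]
 [-0.99617498  0.00833498 -0.08698243]
 [ 0.0868583  -0.01424934 -0.99611876]] [0.08981622 0.59894114 1.29761992]
```

View pics/scene0.png

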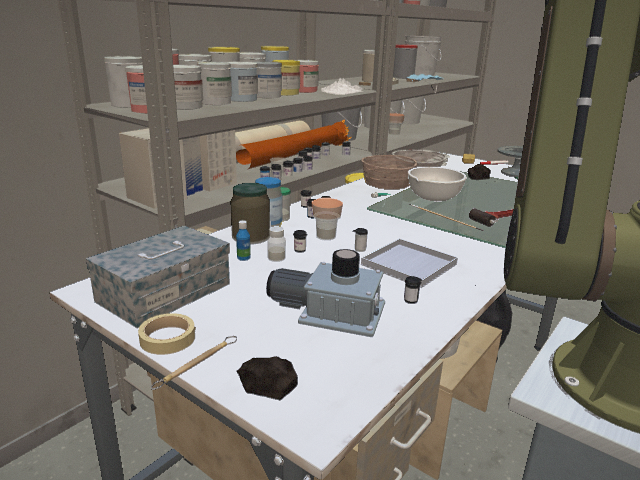

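View pics/top0.png

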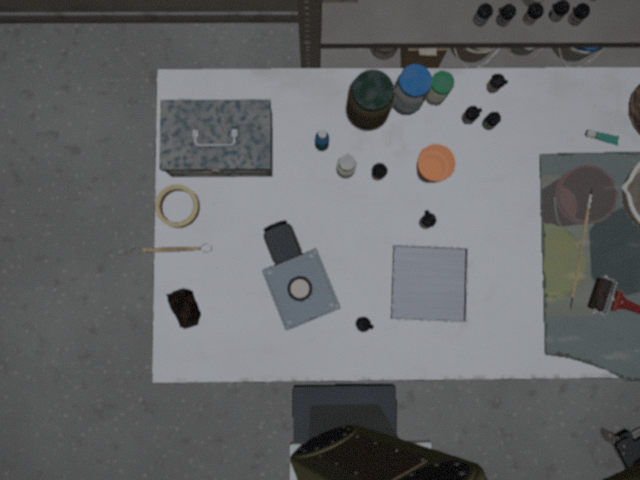

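The scene view shows the cap at about (346,262), with the gear case under it. In the top view the cap is at (300,288), the tray spans (393,245)–(467,322), and the canisters are at (363,324) and (428,218).

```bash
cat > h.py <<'E'
import numpy as np,cv2
def ray(n,u,v,z):
    d=np.load(n+".npz");R,t,K=d["R"],d["t"],d["intrinsics"]
    c=-R.T@t;r=R.T@np.linalg.solve(K,[u,v,1]);return c+r*(z-c[2])/r[2]
def proj(n,X):
    d=np.load(n+".npz");p=d["intrinsics"]@(d["R"]@np.array(X)+d["t"]);return p[:2]/p[2]
E
python3 - <<'E'
from h import *
im=cv2.imread("pics/top0.png");g=cv2.cvtColor(im,cv2.COLOR_BGR2GRAY)
s=(slice(270,308),slice(282,320))
hsv=im[s].astype(int); warm=((hsv[...,2]-hsv[...,0])>3)&(g[s]>90)
n,l,st,ce=cv2.connectedComponentsWithStats(warm.astype(np.uint8));i=1+st[1:,4].argmax();print("disc",st[i],ce[i]+[282,270])
dk=(g[s]<70).astype(np.uint8);c,r=cv2.minEnclosingCircle(cv2.findNonZero(dk));print("dark",c[0]+282,c[1]+270,r)
print("cap",ray("top",*(ce[i]+[282,270]),.132),ray("top",c[0]+282,c[1]+270,.132))
im2=cv2.imread("pics/scene0.png");g2=cv2.cvtColor(im2,cv2.COLOR_BGR2GRAY)
m=(g2[240:285,325:368]<55).astype(np.uint8);n,l,st,ce=cv2.connectedComponentsWithStats(m);print(st,ce+[325,240])
for p in [(393,245),(467,247),(466,321),(391,319)]:print("tray",ray("top",*p,.02))
for nm,p,z in[("canA/B",(362,324),.05),("canC",(428,217),.056),("cup",(436,163),.098)]:print(nm,ray("top",*p,z))
X=ray("top",300,288.,.132);print(proj("scene",X),proj("scene",X-[0,0,.037]))
cv2.imwrite("pics/z.png",np.hstack([cv2.resize(im[255:335,255:345],None,fx=4,fy=4),cv2.resize(im2[235:315,310:400],None,fx=4,fy=4)]))
E
```

```text
disc [  8   9  19  19 280] [299.4        288.07142857]
dark 299.42035484313965 288.101770401001 12.42514419555664
cap [0.49502117 0.13314403 0.132     ] [0.49495811 0.13310227 0.132     ]
[[   0    0   43   45 1444]
 [   7   11   27   26  490]
 [  13   10    1    1    1]] [[346.35387812 260.8566482 ]
 [344.97346939 265.39387755]
 [338.         250.        ]]
tray [ 0.59196524 -0.0782626   0.02      ]
tray [ 0.58594913 -0.24761619  0.02      ]
tray [ 0.41820319 -0.24009498  0.02      ]
tray [ 0.42441149 -0.07035404  0.02      ]
canA/B [ 0.41549904 -0.00220263  0.05      ]
canC [ 0.65108029 -0.1528355   0.056     ]
cup [ 0.76395349 -0.16495501  0.098     ]
[346.54567651 254.84097867] [345.62708512 272.08743471]
```

View pics/z.png

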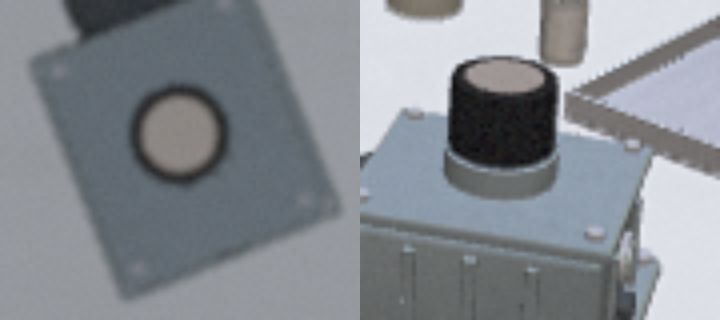

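The zoom confirms the cap disc at top pixel (299.4,288.1), and it projects consistently into the scene view. That puts the cap at (0.495, 0.133) and the tray centre at about (0.505, −0.159). I'm approaching high with joint 6 wound to its clockwise end.

```bash
cat >> h.py <<'E'
def to(x,y,z,yaw=None):
    from station import ctrl
    from scipy.spatial.transform import Rotation as Ro
    o=ctrl.get_obs();r=Ro.from_euler("xyz",o["eef_rot"])
    print("t",round(o["time_s"],2),"q",np.round(o["qpos"],2),"ee",np.round(o["ee_pos"],4),"rpy",np.round(o["eef_rot"],3),"F",np.round(o["force"],1),"M",np.round(o["moment"],2),"w",o["grip_width"],o["grip_force"])
    print("shift cm",np.round(r.inv().apply(np.array([x,y,z])-o["ee_pos"])*100,2))
E
python3 -m jog '[[25,-22.8,0,0,0,0.5],[25,-22.8,0,0,0,0.5],[25,-22.8,0,0,0,0.5],[25,-22.8,0,0,0,0.5],[25,-22.8,0,0,0,0.5],[25,-22.8,0,0,0,0.5],[25,-22.8,0,0,0,0.5],[25,-22.8,0,0,0,0.5]]' 100 15
python3 -c "from h import *;to(.495,.133,.36)"
```

```text
time_s: 0.9
ee_pos: [0.3656, -0.1789, 0.4047]
eef_rot: [-3.141, -0.0, -0.048]
force: [0.4, 0.2, 0.2]
grip_width: 0.094
grip_force: 0.0
t 0.9 q [-0.55 -0.03  1.89  0.    1.28  1.07] ee [ 0.3656 -0.1789  0.4047] rpy [-3.141 -0.    -0.048] F [0.4 0.2 0.2] M [ 0.01  0.03 -0.03] w 0.09404563943624622 0.0
shift cm [ 11.42 -31.77   4.49]
```

```bash

python3 -m jog '[[11.4,-31.8,4.5,0,0,0.5],[11.4,-31.8,4.5,0,0,0.5],[11.4,-31.8,4.5,0,0,0.5],[11.4,-31.8,4.5,0,0,0.5],[11.4,-31.8,4.5,0,0,0.5],[11.4,-31.8,4.5,0,0,0.5],[11.4,-31.8,4.5,0,0,0.5],[11.4,-31.8,4.5,0,0,0.5]]'
python3 -c "from h import *;to(.495,.133,.2985)"
```

```text
time_s: 1.7
ee_pos: [0.4962, 0.1315, 0.3586]
eef_rot: [3.141, 0.001, -0.552]
force: [0.2, -1.5, 0.6]
grip_width: 0.0938
grip_force: 0.0
t 1.7 q [0.19 0.26 1.68 0.   1.2  2.31] ee [0.4962 0.1315 0.3586] rpy [ 3.141e+00  1.000e-03 -5.520e-01] F [ 0.2 -1.5  0.6] M [0.04 0.02 0.04] w 0.0938259993452792 0.0
shift cm [-0.17 -0.07  6.01]
```

```bash

python3 -m jog '[[0,0,2,0,0,0],[0,0,3,0,0,0],[0,0,3,0,0,0],[0,0,3,0,0,0]]'
python3 - <<'E'
from h import *;to(.495,.133,.2985)
from station import ctrl
a=ctrl.camera("scene")["img"];b=ctrl.camera("top")["img"]
cv2.imwrite("pics/s1.png",np.hstack([cv2.resize(a[140:300,260:420],None,fx=2.5,fy=2.5),cv2.resize(b[210:370,220:380],None,fx=2.5,fy=2.5)]))
E
```

```text
time_s: 2.1
ee_pos: [0.4955, 0.1284, 0.33]
eef_rot: [3.142, -0.0, -0.554]
force: [-0.2, -1.2, 0.8]
grip_width: 0.0941
grip_force: 0.0
t 2.1 q [ 0.18  0.29  1.71 -0.    1.14  2.31] ee [0.4955 0.1284 0.33  ] rpy [ 3.142 -0.    -0.554] F [-0.2 -1.2  0.8] M [ 0.04  0.03 -0.02] w 0.09408780622498533 0.0
shift cm [-0.29 -0.37  3.15]
```

View pics/s1.png

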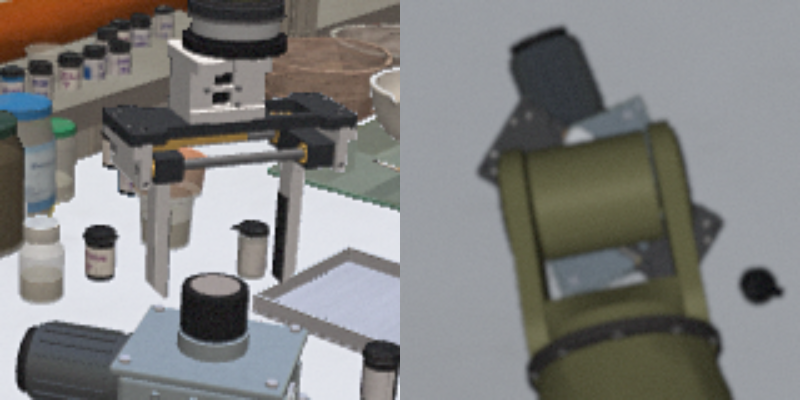

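The left half shows open fingertips at about (160,295) and (285,282) in the crop, straddling the cap at (215,285). They sit roughly 5 mm off, which matches the measured pose. I'm correcting that and descending.

```bash

python3 -m jog '[[-0.3,-0.37,0,0,0,0],[-0.3,-0.37,1.5,0,0,0],[-0.3,-0.37,3.15,0,0,0],[-0.3,-0.37,3.15,0,0,0],[-0.3,-0.37,3.15,0,0,0],[-0.3,-0.37,3.15,0,0,0]]'
python3 -c "from h import *;to(.495,.133,.2985)"
```

```text
time_s: 2.8
ee_pos: [0.4949, 0.1339, 0.2992]
eef_rot: [-3.141, -0.001, -0.553]
force: [-0.3, 0.5, 0.8]
grip_width: 0.0938
grip_force: 0.0
t 2.8 q [0.19 0.33 1.74 0.   1.07 2.32] ee [0.4949 0.1339 0.2992] rpy [-3.141e+00 -1.000e-03 -5.530e-01] F [-0.3  0.5  0.8] M [ 0.03 -0.02 -0.  ] w 0.09383079092210861 0.0
shift cm [0.05 0.07 0.07]
```

```bash

python3 -m jog '[[0,0,0,0,0,0],[0,0,0,0,0,0],[0,0,0,0,0,0],[0,0,0,0,0,0],[0,0,0,0,0,0],[0,0,0,0,0,0],[0,0,0,0,0,0],[0,0,0,0,0,0]]' 40 8
python3 -c "from h import *;to(.495,.133,.2985)"
```

```text
time_s: 3.6
ee_pos: [0.4947, 0.1338, 0.2982]
eef_rot: [3.142, -0.0, -0.553]
force: [0.1, 0.3, 0.8]
grip_width: 0.0517
grip_force: 8.1
t 3.6 q [ 0.19  0.33  1.74 -0.    1.07  2.32] ee [0.4947 0.1338 0.2982] rpy [ 3.142 -0.    -0.553] F [0.1 0.3 0.8] M [0.11 0.07 0.01] w 0.05166759559052167 8.115585126215592
shift cm [ 0.07  0.06 -0.03]
```

```bash

python3 -m jog '[[0,0,0,0,0,0],[0,0,0,0,0,0],[0,0,-0.03,0,0,-0.12],[0,0,-0.06,0,0,-0.24],[0,0,-0.09,0,0,-0.36],[0,0,-0.12,0,0,-0.48],[0,0,-0.15,0,0,-0.6],[0,0,-0.15,0,0,-0.6]]' 40 20
python3 -c "from h import *;to(.495,.133,.3)"
```

```text
time_s: 4.4
ee_pos: [0.4947, 0.1337, 0.2994]
eef_rot: [3.141, 0.001, 0.049]
force: [0.8, -2.2, -1.7]
grip_width: 0.0513
grip_force: 20.1
t 4.4 q [ 0.19  0.33  1.74 -0.    1.07  1.71] ee [0.4947 0.1337 0.2994] rpy [3.141e+00 1.000e-03 4.900e-02] F [ 0.8 -2.2 -1.7] M [-0.47 -0.12 -0.01] w 0.05127605931552332 20.09459370514378
shift cm [ 0.03  0.07 -0.06]
```

```bash

python3 -m jog '[[0,0,-0.04,0,0,-0.15],[0,0,-0.08,0,0,-0.3],[0,0,-0.12,0,0,-0.45],[0,0,-0.15,0,0,-0.6],[0,0,-0.19,0,0,-0.75],[0,0,-0.23,0,0,-0.9],[0,0,-0.25,0,0,-1.0],[0,0,-0.25,0,0,-1.0]]'
python3 -c "from h import *;to(.495,.133,.3)"
```

```text
time_s: 5.2
ee_pos: [0.4952, 0.1322, 0.3019]
eef_rot: [3.139, 0.003, 1.046]
force: [6.5, -19.1, -4.5]
grip_width: 0.0518
grip_force: 20.0
t 5.2 q [ 0.19  0.33  1.74 -0.    1.07  0.72] ee [0.4952 0.1322 0.3019] rpy [3.139e+00 3.000e-03 1.046e+00] F [  6.5 -19.1  -4.5] M [-3.68 -1.24 -0.12] w 0.05177855311493338 19.9986700178124
shift cm [ 0.06 -0.05  0.19]
```

```bash
python3 - <<'E'
from h import *
from station import ctrl
a=ctrl.camera("scene")["img"]
cv2.imwrite("pics/s2.png",cv2.resize(a[180:300,270:420],None,fx=4,fy=4))
E
```

```text
(no output)
```

View pics/s2.png

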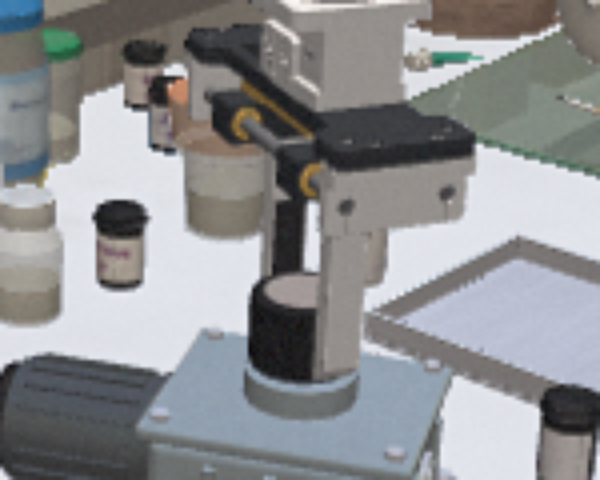

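The picture shows the fingers on the cap at crop (310,325), and the cap has risen slightly off the boss. There's a side force of about 20 N, so I'm re-centring toward −y.

```bash

python3 -m jog '[[-0.08,0.1,0,0,0,0],[-0.08,0.1,0,0,0,0]]'
python3 -c "from h import *;to(.495,.133,.3)"
```

```text
time_s: 5.45
ee_pos: [0.4955, 0.1317, 0.302]
eef_rot: [3.14, 0.001, 1.042]
force: [3.4, -9.8, -2.5]
grip_width: 0.0515
grip_force: 20.0
t 5.45 q [ 0.19  0.33  1.74 -0.    1.07  0.72] ee [0.4955 0.1317 0.302 ] rpy [3.140e+00 1.000e-03 1.042e+00] F [ 3.4 -9.8 -2.5] M [-2.11 -0.61 -0.07] w 0.051506458038948974 19.999590455554426
shift cm [ 0.09 -0.1   0.2 ]
```

```bash

python3 -m jog '[[-0.08,0.1,0,0,0,0],[-0.08,0.1,-0.04,0,0,-0.15],[-0.08,0.1,-0.08,0,0,-0.3],[-0.08,0.1,-0.12,0,0,-0.45],[-0.08,0.1,-0.15,0,0,-0.6],[-0.08,0.1,-0.19,0,0,-0.75],[-0.08,0.1,-0.2,0,0,-0.8],[-0.08,0.1,-0.2,0,0,-0.8]]'
python3 -c "from h import *;to(.495,.133,.3)"
```

```text
time_s: 6.25
ee_pos: [0.4963, 0.1308, 0.3045]
eef_rot: [3.139, 0.002, 1.845]
force: [7.5, -7.5, -2.9]
grip_width: 0.0519
grip_force: 20.0
t 6.25 q [ 0.19  0.33  1.73 -0.    1.08 -0.09] ee [0.4963 0.1308 0.3045] rpy [3.139e+00 2.000e-03 1.845e+00] F [ 7.5 -7.5 -2.9] M [-1.65 -1.59 -0.13] w 0.05194354484846842 19.999139606952667
shift cm [ 0.25 -0.07  0.45]
```

```bash

python3 -m jog '[[-0.08,0.05,0,0,0,0],[-0.08,0.05,-0.04,0,0,-0.15],[-0.08,0.05,-0.08,0,0,-0.3],[-0.08,0.05,-0.12,0,0,-0.45],[-0.08,0.05,-0.15,0,0,-0.6],[-0.08,0.05,-0.19,0,0,-0.75],[-0.08,0.05,-0.2,0,0,-0.8],[-0.08,0.05,-0.2,0,0,-0.8]]'
python3 -c "from h import *;to(.495,.133,.3)"
```

```text
time_s: 7.05
ee_pos: [0.4973, 0.1308, 0.307]
eef_rot: [3.138, 0.004, 2.645]
force: [10.5, 0.1, -1.7]
grip_width: 0.0516
grip_force: 20.0
t 7.05 q [ 0.19  0.33  1.73 -0.    1.08 -0.89] ee [0.4973 0.1308 0.307 ] rpy [3.138 0.004 2.645] F [10.5  0.1 -1.7] M [-0.16 -2.25 -0.13] w 0.05160377496158916 19.999307594262064
shift cm [0.31 0.09 0.7 ]
```

```bash

python3 -m jog '[[-0.08,0.06,-0.04,0,0,-0.15],[-0.07,0.07,-0.08,0,0,-0.3],[-0.06,0.08,-0.12,0,0,-0.45],[-0.05,0.09,-0.15,0,0,-0.6],[-0.03,0.1,-0.19,0,0,-0.75],[-0.01,0.1,-0.23,0,0,-0.9],[0,0.1,-0.27,0,0,-1.05],[0,0.1,-0.27,0,0,-1.05]]'
python3 -c "from h import *;to(.495,.133,.3)"
```

```text
time_s: 7.85
ee_pos: [0.4975, 0.1323, 0.3098]
eef_rot: [-3.141, 0.005, -2.584]
force: [7.2, 7.4, -0.0]
grip_width: 0.0517
grip_force: 20.0
t 7.85 q [ 0.19  0.32  1.73  0.    1.09 -1.94] ee [0.4975 0.1323 0.3098] rpy [-3.141  0.005 -2.584] F [ 7.2  7.4 -0. ] M [ 1.55 -1.64  0.01] w 0.05171922168262568 19.99873739434406
shift cm [0.18 0.19 0.97]
```

```bash

python3 -m jog '[[0,0,0,0,0,0],[0,0,0,0,0,0],[0,0,0,0,0,0],[0,0,0,0,0,0],[0,0,0,0,0,0]]' 85 8
python3 -m jog '[[0,0,0,0,0,0.15],[0,0,0,0,0,0.3],[0,0,0,0,0,0.45],[0,0,0,0,0,0.6],[0,0,0,0,0,0.75],[0,0,0,0,0,0.9],[0,0,0,0,0,1.05],[0,0,0,0,0,1.2]]'
python3 -m jog '[[0,0,0,0,0,0.15],[0,0,0,0,0,0.3],[0,0,0,0,0,0.45],[0,0,0,0,0,0.6],[0,0,0,0,0,0.75],[0,0,0,0,0,0.9],[0,0,0,0,0,1.05],[0,0,0,0,0,1.2]]'
python3 -m jog '[[0,0,0,0,0,0],[0,0,0,0,0,0]]'
python3 -c "from h import *;to(.4965,.132,.3098)"
```

```text
time_s: 8.35
ee_pos: [0.4968, 0.1317, 0.3088]
eef_rot: [3.142, -0.0, -2.587]
force: [-0.0, -0.2, -0.6]
grip_width: 0.0797
grip_force: 0.0
time_s: 9.15
ee_pos: [0.4968, 0.1317, 0.3088]
eef_rot: [-3.142, -0.0, 2.49]
force: [0.7, 0.7, -0.7]
grip_width: 0.08
grip_force: 0.0
time_s: 9.95
ee_pos: [0.4968, 0.1317, 0.3088]
eef_rot: [-3.142, 0.0, 1.29]
force: [0.1, -0.6, 0.0]
grip_width: 0.0796
grip_force: 0.0
time_s: 10.15
ee_pos: [0.4968, 0.1317, 0.3089]
eef_rot: [-3.142, 0.0, 1.301]
force: [-0.4, -0.2, 0.5]
grip_width: 0.0795
grip_force: 0.0
t 10.15 q [ 0.19  0.32  1.73 -0.    1.09  0.46] ee [0.4968 0.1317 0.3089] rpy [-3.142  0.     1.301] F [-0.4 -0.2  0.5] M [ 0.04 -0.05 -0.02] w 0.07953489363975486 0.0
shift cm [ 0.02 -0.04 -0.09]
```

```bash

python3 -m jog '[[0,0,0,0,0,0],[0,0,0,0,0,0],[0,0,0,0,0,0],[0,0,0,0,0,0],[0,0,0,0,0,0],[0,0,0,0,0,0]]' 40 8
python3 -c "from h import *;to(.4965,.132,.3098)"
```

```text
time_s: 10.75
ee_pos: [0.4959, 0.1321, 0.3089]
eef_rot: [-3.137, 0.001, 1.299]
force: [-15.3, 2.6, 12.2]
grip_width: 0.0637
grip_force: 8.0
t 10.75 q [0.19 0.32 1.73 0.   1.09 0.46] ee [0.4959 0.1321 0.3089] rpy [-3.137e+00  1.000e-03  1.299e+00] F [-15.3   2.6  12.2] M [0.56 3.16 0.07] w 0.06365182890605585 8.002411723136902
shift cm [ 0.01  0.06 -0.09]
```

Finger width is 64 mm instead of 52, so something's off. I'm opening and looking.

```bash
python3 - <<'E'
from h import *
from station import ctrl
a=ctrl.camera("scene")["img"]
cv2.imwrite("pics/s3.png",cv2.resize(a[180:300,270:420],None,fx=4,fy=4,interpolation=cv2.INTER_CUBIC))
E
```

```text
(no output)
```

View pics/s3.png

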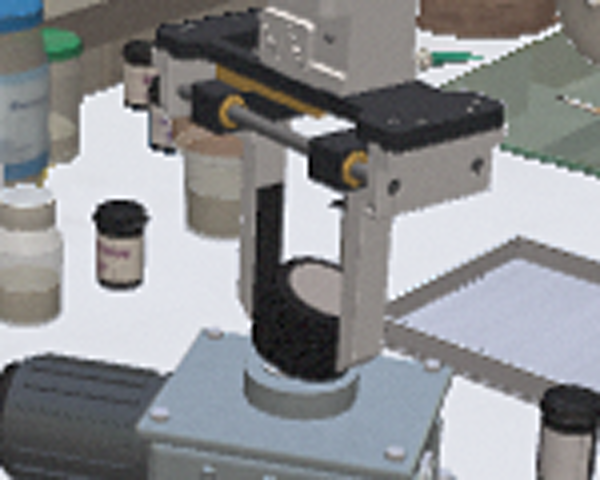

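The view shows the cap tilted between the fingers: top ellipse near (320,285), lower rim near (340,378). I'm opening to let it settle and looking again.

```bash

python3 -m jog '[[0,0,0,0,0,0],[0,0,0,0,0,0],[0,0,0,0,0,0],[0,0,0,0,0,0],[0,0,0,0,0,0],[0,0,0,0,0,0]]' 100
python3 - <<'E'
from h import *
to(.4965,.132,.3098)
from station import ctrl
a=ctrl.camera("scene")["img"]
cv2.imwrite("pics/s4.png",cv2.resize(a[220:300,290:400],None,fx=6,fy=6,interpolation=cv2.INTER_CUBIC))
E
```

```text
time_s: 11.4
ee_pos: [0.4969, 0.1317, 0.3088]
eef_rot: [3.142, 0.0, 1.297]
force: [0.1, -0.4, 0.2]
grip_width: 0.0937
grip_force: 0.0
t 11.4 q [ 0.19  0.32  1.73 -0.    1.09  0.46] ee [0.4969 0.1317 0.3088] rpy [3.142 0.    1.297] F [ 0.1 -0.4  0.2] M [-0.03 -0.06  0.  ] w 0.09372061157052805 0.0
shift cm [ 0.02 -0.04 -0.1 ]
```

View pics/s4.png

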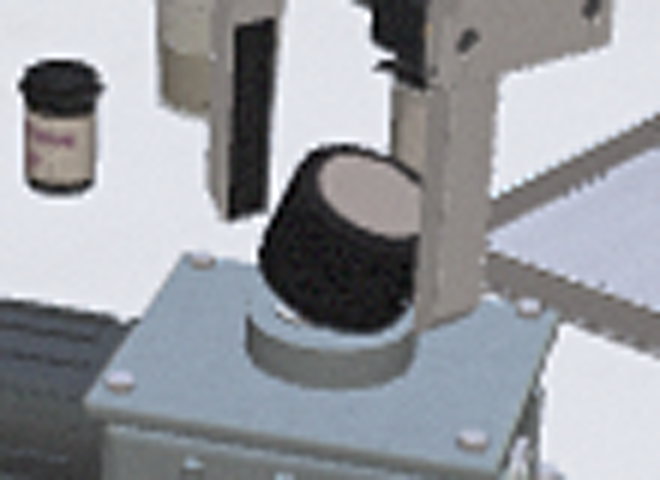

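The cap has come free of the thread and is leaning on the neck, with its top toward image right and its left lower edge raised near (290,315). I'm raising the hand straight up, swinging it aside, and measuring the lean from both views.

```bash

python3 -m jog '[[0,0,-2,0,0,0],[0,0,-4,0,0,0],[0,0,-6,0,0,0],[0,0,-8,0,0,0],[0,0,-8,0,0,0]]'
python3 -m jog '[[-5,1.3,-8,0,0,0],[-10,2.7,-8,0,0,0],[-15,4,-8,0,0,0],[-20,5.4,-8,0,0,0],[-22,6,-8,0,0,0],[-22,6,-8,0,0,0]]' 
python3 - <<'E'
from h import *
to(.4965,.132,.38)
from station import ctrl
a=ctrl.camera("scene")["img"];b=ctrl.camera("top")["img"];cv2.imwrite("pics/a5.png",a);cv2.imwrite("pics/b5.png",b)
cv2.imwrite("pics/s5.png",np.hstack([cv2.resize(a[225:295,310:380],(400,400),interpolation=cv2.INTER_CUBIC),cv2.resize(b[253:323,265:335],(400,400),interpolation=cv2.INTER_CUBIC)]))
E
```

```text
time_s: 11.95
ee_pos: [0.497, 0.1317, 0.3912]
eef_rot: [3.138, -0.002, 1.297]
force: [-0.7, 0.1, -0.4]
grip_width: 0.0936
grip_force: 0.0
time_s: 12.55
ee_pos: [0.4948, -0.1003, 0.4679]
eef_rot: [-3.141, 0.001, 1.293]
force: [0.1, 0.5, 0.0]
grip_width: 0.0942
grip_force: 0.0
t 12.55 q [-0.27  0.16  1.55 -0.    1.44  0.01] ee [ 0.4948 -0.1003  0.4679] rpy [-3.141e+00  1.000e-03  1.293e+00] F [0.1 0.5 0. ] M [ 0.06 -0.02  0.03] w 0.09418222993543954 0.0
shift cm [22.39 -6.21  8.78]
```

View pics/s5.png

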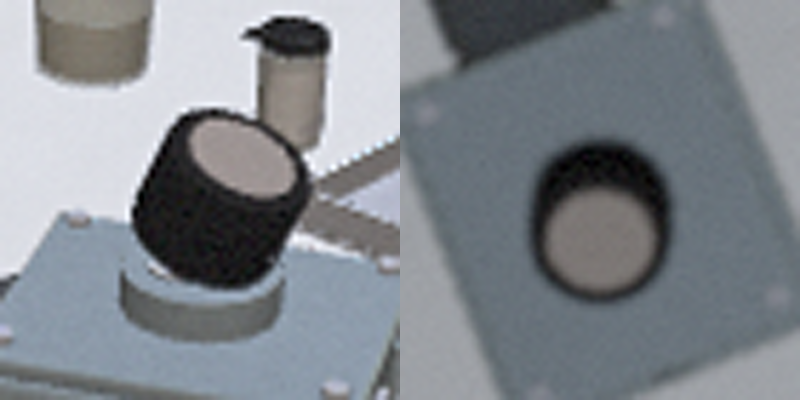

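Right panel: disc centre at (201,240) and body extending upward, so the lean is toward −x (the robot). In the left panel the disc centre is at (247,158). I'm triangulating from these.

```bash
python3 - <<'E'
from h import *
P={}
def cen(f,x0,y0,x1,y1):
    im=cv2.imread(f).astype(int)[y0:y1,x0:x1];m=((im[...,2]-im[...,0])>3)&(im.mean(2)>85)
    n,l,st,ce=cv2.connectedComponentsWithStats(m.astype(np.uint8));i=1+st[1:,4].argmax();return ce[i]+[x0,y0],st[i]
b,sb=cen("pics/b5.png",287,282,315,307);a,sa=cen("pics/a5.png",340,243,366,262)
print(b,sb,a,sa)
L=[(ray("top",*b,.0),ray("top",*b,.2)),(ray("scene",*a,.0),ray("scene",*a,.2))]
A=[];B=[]
for p,q in L:
    d=(q-p)/np.linalg.norm(q-p);M=np.eye(3)-np.outer(d,d);A.append(M);B.append(M@p)
T=np.linalg.solve(sum(A),sum(B));print("disc",T,[np.linalg.norm(M@T-c) for M,c in zip(A,B)])
for th in(20,25,30,35):
  for ph in(-10,0,10):
    s,c=np.sin(np.radians(th)),np.cos(np.radians(th));n=np.array([-s*np.cos(np.radians(ph)),-s*np.sin(np.radians(ph)),c])
    bo=T-.037*n;print(th,ph,"bottom",bo.round(4),"rim low",(bo[2]-.026*s).round(4),proj("scene",bo).round(1),proj("top",bo).round(1))
E
```

```text
[299.53754941 294.59288538] [  4   4  19  18 253] [351.97282609 252.22826087] [  3   3  19  14 184]
disc [0.48193106 0.13292467 0.14180679] [np.float64(0.0004069878211629254), np.float64(0.00040698782116294036)]
20 -10 bottom [0.4944 0.1307 0.107 ] rim low 0.0981 [346.6 266.4] [300.8 288.5]
20 0 bottom [0.4946 0.1329 0.107 ] rim low 0.0981 [345.9 266.8] [299.8 288.4]
20 10 bottom [0.4944 0.1351 0.107 ] rim low 0.0981 [345.3 267.2] [298.8 288.5]
25 -10 bottom [0.4973 0.1302 0.1083] rim low 0.0973 [345.5 265.3] [301.1 287.1]
25 0 bottom [0.4976 0.1329 0.1083] rim low 0.0973 [344.6 265.8] [299.8 287. ]
25 10 bottom [0.4973 0.1356 0.1083] rim low 0.0973 [343.9 266.3] [298.5 287.1]
30 -10 bottom [0.5002 0.1297 0.1098] rim low 0.0968 [344.5 264.2] [301.3 285.7]
30 0 bottom [0.5004 0.1329 0.1098] rim low 0.0968 [343.5 264.7] [299.7 285.6]
30 10 bottom [0.5002 0.1361 0.1098] rim low 0.0968 [342.6 265.2] [298.2 285.7]
35 -10 bottom [0.5028 0.1292 0.1115] rim low 0.0966 [343.6 262.9] [301.5 284.4]
35 0 bottom [0.5032 0.1329 0.1115] rim low 0.0966 [342.4 263.4] [299.7 284.3]
35 10 bottom [0.5028 0.1366 0.1115] rim low 0.0966 [341.4 264.1] [298.  284.5]
```

Disc centre is at (0.482, 0.133, 0.142), with rays agreeing to 0.4 mm and a lean of about 24° toward −x. I'll approach with the tool tilted along the cap's axis and the fingers closing along y, then bring it upright in hand.

```bash

python3 -m jog '[[19.3,-17.3,5,0,0,0.15],[19.3,-17.3,5,0,0,0.3],[19.3,-17.3,5,0,0,0.45],[19.3,-17.3,5,0,0,0.6],[19.3,-17.3,5,0,0,0.75],[19.3,-17.3,5,0,0,0.9],[19.3,-17.3,5,0,0,1.05],[19.3,-17.3,5,0,0,1.2]]' 100
python3 -m jog '[[0,0,0,0,0,0.09],[0,0,0,0,0,0.09],[0,0,0,0,0,0.09]]'
python3 -c "from h import *;to(.382,.133,.367)"
```

```text
time_s: 13.45
ee_pos: [0.3795, 0.1386, 0.4182]
eef_rot: [-3.141, 0.001, 0.185]
force: [0.5, -0.0, 0.0]
grip_width: 0.0941
grip_force: 0.0
time_s: 13.75
ee_pos: [0.3804, 0.137, 0.4185]
eef_rot: [-3.142, 0.0, 0.101]
force: [-0.5, 0.2, -0.2]
grip_width: 0.094
grip_force: 0.0
t 13.75 q [ 0.26 -0.05  1.88  0.    1.31  1.72] ee [0.3804 0.137  0.4185] rpy [-3.142  0.     0.101] F [-0.5  0.2 -0.2] M [ 0.04  0.02 -0.03] w 0.09397777834576149 0.0
shift cm [0.12 0.42 5.15]
```

```bash

python3 -m jog '[[0.1,0.4,2,0,0,0.1],[0.1,0.4,2,0,0,0.1]]'
python3 -m jog '[[0,0,1,0,0.14,0],[0,0,2,0,0.28,0],[0,0,3.1,0,0.42,0],[0,0,3.1,0,0.42,0],[0,0,3.1,0,0.42,0],[0,0,3.1,0,0.42,0]]'
python3 -c "from h import *;to(.4143,.133,.294)"
```

```text
time_s: 13.95
ee_pos: [0.3818, 0.1325, 0.3971]
eef_rot: [3.141, 0.003, -0.002]
force: [-0.6, -0.6, -0.0]
grip_width: 0.0944
grip_force: 0.0
time_s: 14.55
ee_pos: [0.3823, 0.1325, 0.3686]
eef_rot: [3.141, -0.417, -0.002]
force: [-0.3, 0.2, -0.6]
grip_width: 0.0938
grip_force: 0.0
t 14.55 q [ 0.26 -0.05  2.02 -0.15  0.77  1.92] ee [0.3823 0.1325 0.3686] rpy [ 3.141e+00 -4.170e-01 -2.000e-03] F [-0.3  0.2 -0.6] M [0.06 0.2  0.01] w 0.09384611774181563 0.0
shift cm [-0.1  -0.06  8.12]
```

```bash

python3 -m jog '[[-0.1,-0.05,2,0,0,0],[-0.1,-0.05,4,0,0,0],[-0.1,-0.05,6,0,0,0],[-0.1,-0.05,7,0,0,0],[-0.1,-0.05,8.1,0,0,0],[-0.1,-0.05,8.1,0,0,0],[-0.1,-0.05,8.1,0,0,0]]'
python3 - <<'E'
from h import *;to(.4143,.133,.294)
from station import ctrl
a=ctrl.camera("scene")["img"]
cv2.imwrite("pics/s6.png",cv2.resize(a[200:300,290:415],None,fx=6,fy=6,interpolation=cv2.INTER_CUBIC))
E
```

```text
time_s: 15.25
ee_pos: [0.4143, 0.1329, 0.2939]
eef_rot: [3.142, -0.42, -0.003]
force: [-0.2, 0.2, -0.3]
grip_width: 0.0941
grip_force: 0.0
t 15.25 q [ 0.24  0.13  2.03 -0.18  0.58  1.95] ee [0.4143 0.1329 0.2939] rpy [ 3.142e+00 -4.200e-01 -3.000e-03] F [-0.2  0.2 -0.3] M [ 0.01  0.16 -0.02] w 0.09407220500342434 0.0
shift cm [ 0.01 -0.01 -0.01]
```

View pics/s6.png

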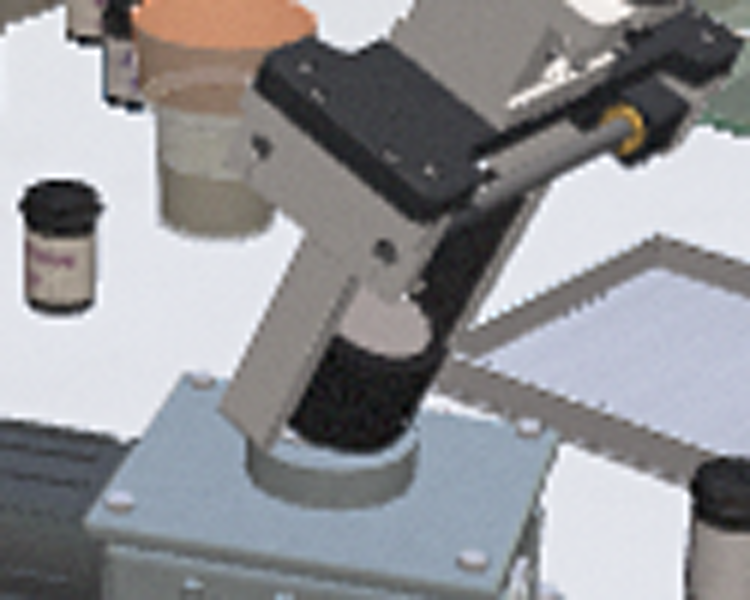

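The view shows the fingers straddling the cap (crop 365,390), well aligned with its tilt. Now closing.

```bash

python3 -m jog '[[0,0,0,0,0,0],[0,0,0,0,0,0],[0,0,0,0,0,0],[0,0,0,0,0,0],[0,0,0,0,0,0],[0,0,0,0,0,0],[0,0,0,0,0,0]]' 40 15
python3 -c "from h import *;to(.4143,.133,.294)"
```

```text
time_s: 16.0
ee_pos: [0.4143, 0.1328, 0.2935]
eef_rot: [-3.142, -0.42, -0.003]
force: [-0.0, -0.1, 1.9]
grip_width: 0.0516
grip_force: 15.0
t 16.0 q [ 0.24  0.13  2.03 -0.18  0.58  1.95] ee [0.4143 0.1328 0.2935] rpy [-3.142e+00 -4.200e-01 -3.000e-03] F [-0.  -0.1  1.9] M [-0.06  0.19 -0.12] w 0.05156921823026221 15.00011533498764
shift cm [ 0.02 -0.02 -0.04]
```

```bash

python3 -m jog '[[0.7,0.01,0,0,-0.035,0],[1.41,0.01,0.01,0,-0.07,0],[2.1,0.02,0.05,0,-0.105,0],[2.82,0.02,0.12,0,-0.14,0],[2.82,0.02,0.12,0,-0.14,0]]' - 20
python3 -c "from h import *;to(.4955,.132,.312)"
```

```text
time_s: 16.5
ee_pos: [0.4409, 0.1325, 0.3039]
eef_rot: [-3.142, -0.279, -0.003]
force: [0.1, -0.1, -2.2]
grip_width: 0.0514
grip_force: 20.0
t 16.5 q [ 0.22  0.18  1.93 -0.09  0.76  1.85] ee [0.4409 0.1325 0.3039] rpy [-3.142e+00 -2.790e-01 -3.000e-03] F [ 0.1 -0.1 -2.2] M [-0.01  0.19  0.05] w 0.051418975107020634 19.999767243862152
shift cm [5.47 0.03 0.73]
```

```bash

python3 -m jog '[[0.7,0.01,0,0,-0.035,0],[1.4,0.01,0.03,0,-0.07,0],[2.1,0.02,0.1,0,-0.105,0],[2.8,0.02,0.18,0,-0.14,0],[4.15,0.03,0.42,0,-0.21,0],[5.5,0.03,0.75,0,-0.28,0],[5.5,0.03,0.75,0,-0.28,0],[5.5,0.03,0.75,0,-0.28,0]]'
python3 -c "from h import *;to(.4955,.132,.312)"
```

```text
time_s: 17.3
ee_pos: [0.4951, 0.1321, 0.3115]
eef_rot: [3.141, -0.002, -0.003]
force: [1.9, -1.0, -1.3]
grip_width: 0.0515
grip_force: 20.0
t 17.3 q [ 0.19  0.32  1.73 -0.    1.09  1.76] ee [0.4951 0.1321 0.3115] rpy [ 3.141e+00 -2.000e-03 -3.000e-03] F [ 1.9 -1.  -1.3] M [ 0.08 -0.34  0.01] w 0.051522288744456066 19.999890625476837
shift cm [ 0.04  0.01 -0.05]
```

```bash

python3 -m jog '[[0,0,-0.04,0,0,-0.15],[0,0,-0.08,0,0,-0.3],[0,0,-0.12,0,0,-0.45],[0,0,-0.16,0,0,-0.6],[0,0,-0.2,0,0,-0.75],[0,0,-0.24,0,0,-0.9],[0,0,-0.28,0,0,-1.05],[0,0,-0.32,0,0,-1.2]]'
python3 -m jog '[[0,0,-0.1,0,0,0],[0,0,-0.2,0,0,0],[0,0,-0.3,0,0,0],[0,0,-0.3,0,0,0]]'
python3 -c "from h import *;to(.505,-.159,.35)"
```

```text
time_s: 18.1
ee_pos: [0.495, 0.1319, 0.3153]
eef_rot: [3.138, -0.001, 1.203]
force: [5.7, -2.0, -1.9]
grip_width: 0.0515
grip_force: 20.0
time_s: 18.5
ee_pos: [0.4951, 0.1321, 0.3182]
eef_rot: [3.14, -0.0, 1.197]
force: [2.2, 0.7, -1.2]
grip_width: 0.0515
grip_force: 20.0
t 18.5 q [ 0.19  0.31  1.72 -0.    1.11  0.56] ee [0.4951 0.1321 0.3182] rpy [ 3.14  -0.     1.197] F [ 2.2  0.7 -1.2] M [-0.   -0.68 -0.09] w 0.05148963656801634 19.999736845493317
shift cm [-26.74  11.55  -3.17]
```

Rising 3 mm more brought only the cap's weight onto the tool, so it's free. Lifting it clear.

```bash

python3 -m jog '[[0,0,-0.4,0,0,0],[0,0,-0.8,0,0,0],[0,0,-1.4,0,0,0],[0,0,-2.2,0,0,0],[0,0,-3.5,0,0,0],[0,0,-5,0,0,0],[0,0,-5,0,0,0]]'
python3 -c "from h import *;to(.505,-.159,.37)"
```

```text
time_s: 19.2
ee_pos: [0.4956, 0.1321, 0.3706]
eef_rot: [3.138, -0.002, 1.197]
force: [0.4, -0.1, -0.9]
grip_width: 0.0514
grip_force: 20.0
t 19.2 q [0.19 0.25 1.67 0.   1.22 0.56] ee [0.4956 0.1321 0.3706] rpy [ 3.138e+00 -2.000e-03  1.197e+00] F [ 0.4 -0.1 -0.9] M [ 0.02 -0.04 -0.  ] w 0.051424004529813425 19.999838769435883
shift cm [-26.76  11.51   0.04]
```

```bash

python3 -m jog '[[-2.5,1,0,0,0,0],[-6.5,2.8,0,0,0,0],[-10.5,4.5,0,0,0,0],[-14.5,6.2,0,0,0,0],[-18.5,8,0,0,0,0],[-22.5,9.7,0,0,0,0],[-25.5,11,0,0,0,0],[-26.8,11.5,0,0,0,0]]'
python3 -m jog '[[0,0,2,0,0,0],[0,0,4,0,0,0],[0,0,6,0,0,0],[0,0,8,0,0,0],[0,0,10,0,0,0],[0,0,10,0,0,0],[0,0,10,0,0,0]]'
python3 - <<'E'
from h import *;to(.505,-.159,.2065)
from station import ctrl
a=ctrl.camera("scene")["img"]
cv2.imwrite("pics/s7.png",cv2.resize(a[160:300,340:480],None,fx=4,fy=4,interpolation=cv2.INTER_CUBIC))
E
```

```text
time_s: 20.0
ee_pos: [0.5043, -0.1618, 0.3677]
eef_rot: [-3.141, 0.0, 1.195]
force: [-0.5, -0.2, -1.6]
grip_width: 0.0514
grip_force: 20.0
time_s: 20.7
ee_pos: [0.5048, -0.159, 0.2685]
eef_rot: [-3.141, -0.0, 1.197]
force: [0.4, 0.2, -1.3]
grip_width: 0.0513
grip_force: 20.0
t 20.7 q [-0.37  0.41  1.72  0.    1.02 -0.  ] ee [ 0.5048 -0.159   0.2685] rpy [-3.141 -0.     1.197] F [ 0.4  0.2 -1.3] M [-0.03 -0.05  0.03] w 0.051284100673539605 19.9999138712883
shift cm [0.01 0.02 6.2 ]
```

View pics/s7.png

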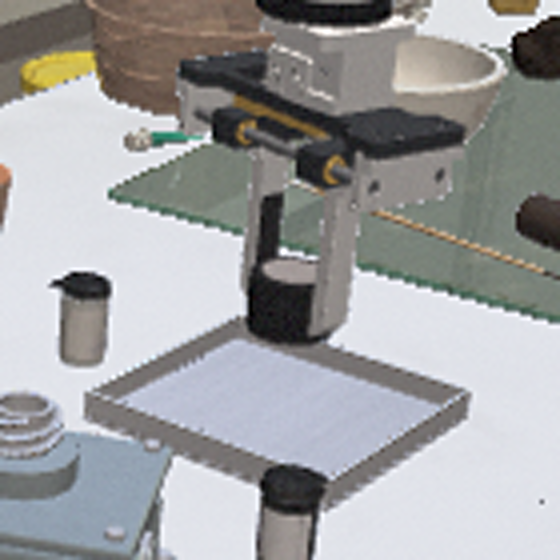

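The view shows the cap upright in the fingers at crop (290,300), above the tray, with the bare neck at (25,420). Lowering, with small steps near the floor.

```bash

python3 -m jog '[[0,0,1.5,0,0,0],[0,0,3,0,0,0],[0,0,4.2,0,0,0],[0,0,5,0,0,0],[0,0,5.5,0,0,0],[0,0,5.7,0,0,0],[0,0,5.7,0,0,0],[0,0,5.7,0,0,0]]'
python3 -m jog '[[0,0,0.05,0,0,0],[0,0,0.1,0,0,0],[0,0,0.15,0,0,0],[0,0,0.2,0,0,0],[0,0,0.2,0,0,0]]'
```

```text
time_s: 21.55
ee_pos: [0.5048, -0.1595, 0.2115]
eef_rot: [3.141, 0.0, 1.197]
force: [-0.5, -0.0, -1.7]
grip_width: 0.0518
grip_force: 20.0
time_s: 22.05
ee_pos: [0.5047, -0.1596, 0.2097]
eef_rot: [3.141, 0.0, 1.197]
force: [-4.3, -1.2, 6.6]
grip_width: 0.0514
grip_force: 20.0
```

```bash

python3 -m jog '[[0,0,0.03,0,0,0],[0,0,0.06,0,0,0],[0,0,0.06,0,0,0]]' - 5
python3 -m jog '[[0,0,0,0,0,0],[0,0,0,0,0,0],[0,0,0,0,0,0],[0,0,0,0,0,0],[0,0,0,0,0,0],[0,0,0,0,0,0]]' 90
python3 -m jog '[[0,0,-1,0,0,0],[0,0,-3,0,0,0],[0,0,-6,0,0,0],[0,0,-10,0,0,0],[0,0,-15,0,0,0],[0,0,-18,0,0,0],[0,0,-18,0,0,0]]'
python3 -m jog '[[-5,0,0,0,0,0],[-10,0,0,0,0,0],[-15,0,0,0,0,0],[-18,0,0,0,0,0],[-18,0,0,0,0,0],[-18,0,0,0,0,0]]'
python3 - <<'E'
from h import *;to(.505,-.159,.2065)
from station import ctrl
a=ctrl.camera("scene")["img"];b=ctrl.camera("top")["img"]
cv2.imwrite("pics/s8.png",np.hstack([cv2.resize(a[200:320,290:460],(560,395),interpolation=cv2.INTER_CUBIC),cv2.resize(b[160:358,360:480],(240,395))]))
E
```

```text
time_s: 22.35
ee_pos: [0.5047, -0.1595, 0.209]
eef_rot: [3.141, 0.0, 1.197]
force: [-1.7, 0.6, 5.6]
grip_width: 0.0519
grip_force: 5.0
time_s: 22.95
ee_pos: [0.5046, -0.1594, 0.2084]
eef_rot: [-3.142, -0.0, 1.197]
force: [0.0, 0.2, 1.4]
grip_width: 0.0845
grip_force: 0.0
time_s: 23.65
ee_pos: [0.5046, -0.1594, 0.3937]
eef_rot: [3.134, -0.0, 1.197]
force: [0.3, 0.4, -0.2]
grip_width: 0.0846
grip_force: 0.0
time_s: 24.25
ee_pos: [0.4386, -0.3271, 0.388]
eef_rot: [-3.141, -0.0, 1.196]
force: [0.0, -0.1, 0.3]
grip_width: 0.0847
grip_force: 0.0
t 24.25 q [-0.71  0.31  1.55  0.    1.28 -0.33] ee [ 0.4386 -0.3271  0.388 ] rpy [-3.141 -0.     1.196] F [ 0.  -0.1  0.3] M [-0.08 -0.05  0.02] w 0.08465498587071106 0.0
shift cm [18.07  0.03 18.16]
```

View pics/s8.png

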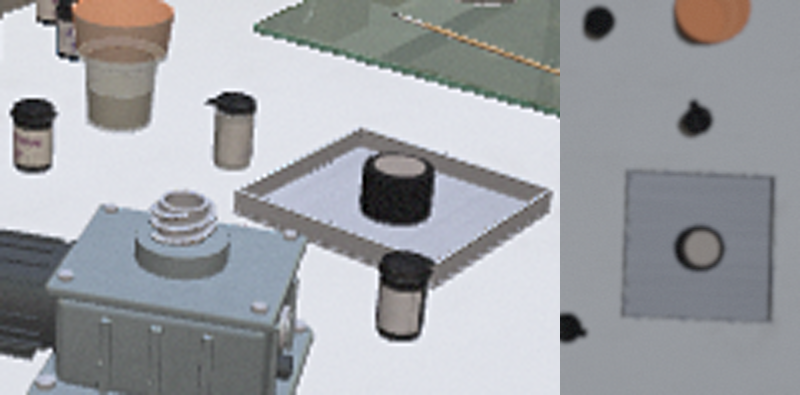

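The cap stands upright in the middle of the tray at crop (397,190). The filler neck is bare and the bystanders haven't moved.

```bash
python3 -m jog '[[0,0,0,0,0,0],[0,0,0,0,0,0]]'; python3 -c "
from station import ctrl;print(ctrl.hand_in())"
```

```text
time_s: 24.55
ee_pos: [0.4393, -0.3262, 0.3885]
eef_rot: [3.142, -0.0, 1.198]
force: [0.3, -0.1, -0.8]
grip_width: 0.0844
grip_force: 0.0
the job is handed in; nothing more can be done
None
```

The filler is open, the cap stands upright, open side down, in the middle of the tray, and the job was handed in at about 24.5 s; the cap came free sooner than expected (about 4.25 rad) and tipped about 24° on the neck at my regrasp, with side forces up to about 20 N while unscrewing, so I re-gripped it along its tilt, straightened it, turned it 1.2 rad further and lifted it off with only its weight showing.

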